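# Lay out stripped printer parts for refitting

## Robot

A 6-joint arm with a two-finger parallel gripper is mounted at the origin on the work surface. World frame = base frame: x ahead of the robot, y to its left, z up, the work surface at z = 0. Lengths are in m, angles in rad, forces in N, time in s.
With the tool pointing down it reaches from about 0.25 to 0.725 m from the base axis. Payload 4 kg.
Tool frame: the origin (TCP) lies where the fingers leave the gripper's body, on its centre line; the fingertips stand 73 mm ahead of it and the grasp point (between the pads) lies 54 mm ahead of it (bot.tip_reach is the z of the fingertips in the tool frame, in m); z points along the fingers, x is the direction in which the jaws open and shut, and the axes are right-handed (so a half turn about z gives the same grasp; the last joint's range is limited). The gripper opens to 85 mm and grips with 20 to 120 N. Pads are 22 mm wide; open, the fingers measure 114 mm over their backs; the gripper's body (76 mm by 85 mm) begins 54 mm behind the grasp point. The pads swing forward as they close: fully open they stand 13 mm farther back than shut.
Start: joints at [1.22, 0.241, 0.005, 1.335, 0, 1.571], TCP at [0.172, 0.47, 0.304] pointing down, gripper open.
Joint ranges: [-2.72, 2.72], [-1.05, 1.87], [-1.09, 1.28], [-1.99, 2.15], [-1.42, 1.44], [-3.14, 3.14]. Speed limits (rad/s): [2.79, 2.79, 3.14, 3.14, 3.14, 3.14].

## Interface

Orientations are given as a unit quaternion [x, y, z, w].
In Python, from workcell import bot, vision, job_done gives the robot as it stands.
- The arm moves only by the tool drive_tool, never from a script. Its argument "steps" is one flat list of numbers, 7 for each row, row after row: the shift along the tool's x, y, z in m, then the turn, a rotation vector about the tool's x, y, z in degrees, then the closure, from -1 (fully open) to 1 (shut). A call has 1 to 8 rows; each row shifts and turns the commanded pose from where the row before left it, along the tool's axes as they then stand; what a row does not reach is not made up. A row lasts 1/12 s, in which the tool goes at most 41.7 mm and 7.16 degrees, less where a joint would pass 70% of its speed; a pose out of reach is approached as far as the arm can. A call is refused whole if a number of a shift passes 0.0417 or a number of a turn 7.16, either way. A call with a gripper value outside its range is refused whole. The fingers move at their own pace and stop on an object; the grip force is fixed at half the most. Time passes only in rows, so rows that do not move let the fingers close. It gives the time, the measured TCP pose, the force and the opening at its end, in the units of the state.
- bot.get_obs(): the state, without advancing time (a new reading comes with each control period).
- vision.camera(name): name is "side" or "top" or "wrist"; returns (picture, depth): 420x560x3 uint8, red, green, blue; 420x560 float32, m along the optical axis (not along the pixel's ray), 0 where there is no reading.
- vision.camera_model(name): a dict with "mtx" (3x3 intrinsics, pixels), "rvec" (rotation vector, rad) and "tvec" (3), from world to camera coordinates, as OpenCV has them. Camera axes: x right, y down, z forward; pixel columns grow to the right and rows downward; lengths in m; the calibration is good to about 2 mm. A picture is of the moment at which its call begins: read the wrist's pose just before it. camera_model takes no time and is no camera call; for the wrist camera it gives the pose at the moment of the call.
- job_done(): hands the job in, once; it reports no verdict.
The state is a dict: "clock": time; "joint_pos": joint angles; "joint_vel": joint speeds; "tau": joint torques, N m; "eef_pos": TCP position; "tool_rot": TCP orientation; "ft_force": force on the tool from outside, world axes, zero at the start; "ft_torque": the same for the moment, N m; "grip_width": finger opening in m.
Only numpy, scipy, OpenCV 4.12 (cv2) and the standard library are available. Lean on these libraries where they do the work, as an engineer would, in place of code of your own. Each camera call takes 0.05 s, during which the arm holds its last target.

## Task

Four parts taken off a printer's axis stand in a row in the full rack, the first one removed nearest its steel pin. Move all four into the empty rack in reverse order, ready for refitting: the part nearest the pin in the full rack goes into the bay farthest from the pin in the empty rack, and so on along the row, until the part farthest from the pin stands nearest it. Each must stand upright and flat on the floor of its own bay, and the grease jar, the screwdriver and the spool must be left where they are.

Things in the scene. Friction and masses are not known exactly. Their poses are not given: they have to be found in the camera images.
- full_rack: the rack that is full at the start: fixed black base 66 (x) x 276 (y) x 4 high, carrying four grey trays in a row along y. An upright steel pin, 14 thick, top 26 above the bench, stands on the end tab at y = +139. Origin on the bench under the middle of the row; z up. It may be the nearer or the farther rack; turned up to 0.15 rad. Lengths in mm.
- empty_rack: the rack that is empty at the start: pale wood, fixed, 66 (x) x 276 (y). Four bays in a row along y, centred at x = 0, y = -90, -30, 30, 90; each 54 x 54 inside, floor 8 above the bench, rim top 12 above the bench. The same pin stands on the end tab at y = +139. Origin on the bench under the middle of the row; z up. Turned up to 0.15 rad. Lengths in mm.
- motor: small stepper motor, square body 35 x 35 x 34 high, silver end caps and black middle, with a boss 22 wide and 2 high and a shaft 5 thick on top, 50 high in all; about 180 g. Its sides are within 0.15 rad of the full rack's. Stands upright on its origin, the centre of its underside; z up. Lengths in mm.
- bearing: linear bearing, a plain round steel cylinder 26 in diameter, 36 high, with black end face; about 80 g. Stands upright on its origin, the centre of its underside; z up. Lengths in mm.
- nut: brass lead-screw nut: a round flange 32 in diameter and 5 high below, a round neck 16 in diameter above it, 38 high in all; about 60 g. Stands upright on its origin, the centre of its underside; z up. Lengths in mm.
- block: aluminium shaft clamp block, 24 (its x) x 36 (its y) x 36 high, with a dark round bore through it along x and a slot in the top; about 70 g. Its x axis is within 0.15 rad of the full rack's x axis, so it is gripped 24 wide across the row. Stands upright on its origin, the centre of its underside; z up. Lengths in mm.
- motor_tray: grey tray fixed on the full rack, in which the motor stands at the start; it stays, so it shows where the motor came from. One of four identical trays, side by side at y = -90, -30, 30 and 90 of the full rack, order varying. 66 (x) x 60 (y), floor 4 thick, rim 4 high round a 54 x 54 inside. Origin: centre of its underside, 4 above the bench; axes as the full rack's. Lengths in mm.
- bearing_tray: grey tray fixed on the full rack, in which the bearing stands at the start; it stays, so it shows where the bearing came from. One of four identical trays, side by side at y = -90, -30, 30 and 90 of the full rack, order varying. 66 (x) x 60 (y), floor 4 thick, rim 4 high round a 54 x 54 inside. Origin: centre of its underside, 4 above the bench; axes as the full rack's. Lengths in mm.
- nut_tray: grey tray fixed on the full rack, in which the nut stands at the start; it stays, so it shows where the nut came from. One of four identical trays, side by side at y = -90, -30, 30 and 90 of the full rack, order varying. 66 (x) x 60 (y), floor 4 thick, rim 4 high round a 54 x 54 inside. Origin: centre of its underside, 4 above the bench; axes as the full rack's. Lengths in mm.
- block_tray: grey tray fixed on the full rack, in which the block stands at the start; it stays, so it shows where the block came from. One of four identical trays, side by side at y = -90, -30, 30 and 90 of the full rack, order varying. 66 (x) x 60 (y), floor 4 thick, rim 4 high round a 54 x 54 inside. Origin: centre of its underside, 4 above the bench; axes as the full rack's. Lengths in mm.
- grease_jar: bystander: closed jar, 52 in diameter, 50 high, loose, on the right. Origin: centre of its underside. Lengths in mm.
- screwdriver: bystander: screwdriver 170 long lying loose on the bench, on the left. Origin: its mid-length, on the bench. Lengths in mm.
- spool: bystander: black empty reel lying flat, loose, 90 in diameter, 40 high, on the right. Origin: centre of its underside. Lengths in mm.

How it is judged:
By the outcome, as a careful person would: the job done as asked, in the order asked, and still so for the second after the job is handed in, with the robot touching nothing.
It also fails if it takes over 96 s, if anything falls off the work surface, if the arm or the gripper's body presses on something with over 40 N, if the wrist force passes 120 N, or if a joint passes its speed limit or range.

## Working session

There is one attempt and no reset: what is moved stays moved. The work goes in short steps, Python scripts to look and compute and a tool call to move; the robot and the scene stay as the last step left them, time stands still between calls to the robot, and variables do not carry over. Pictures are saved under pics/ and viewed, and the job is handed in when it is done.

Besides the shell and the picture viewer there is one more tool, called after "Request:" as name(argument=value, ...) on one line, values as JSON. drive_tool: Moves the arm, as the interface text tells. Its arguments: {"type":"object","properties":{"steps":{"type":"array"}},"required":["steps"]}

```bash
mkdir -p pics; ls; python3 - <<'E'
from workcell import bot, vision
import cv2,numpy as np
o=bot.get_obs();print(o)
for n in ["top","side"]:
    p,d=vision.camera(n);cv2.imwrite(f"pics/{n}0.png",p[:,:,::-1]);np.save(f"{n}0.npy",d)
    m=vision.camera_model(n);print(n,m)
    np.savez(f"{n}0.npz",p=p,d=d,**{k:np.array(v) for k,v in m.items()})
E
```

```text
pics
{'clock': 0.0, 'joint_pos': array([ 1.21998633e+00,  2.41420925e-01,  3.71951987e-03,  1.33522093e+00,
       -3.17604020e-05,  1.57080236e+00]), 'joint_vel': array([ 0.00072729, -0.00035089, -0.00011678, -0.00166095,  0.00074223,
       -0.00104213]), 'tau': array([-9.08978218e-04, -3.72322690e+01,  2.52405846e+01,  1.69655675e-02,
        1.79310553e-05, -2.15506461e-06]), 'eef_pos': array([0.17166815, 0.46908563, 0.30300705]), 'tool_rot': array([ 8.19653190e-01,  5.72859073e-01, -8.62194669e-04,  6.21973569e-04]), 'ft_force': array([-0.09642914, -0.21121909, -0.20809052]), 'ft_torque': array([-0.03015273, -0.04711583, -0.03219885]), 'grip_width': 0.08519210395822034}
top {'mtx': array([[380.80588667,   0.        , 276.33737515],
       [  0.        , 380.80588667, 209.29756215],
       [  0.        ,   0.        ,   1.        ]]), 'rvec': array([ 2.19359264, -1.98810323,  0.24190231]), 'tvec': array([-0.07221349,  0.51093135,  0.86694562])}
side {'mtx': array([[473.1087589 ,   0.        , 283.86369104],
       [  0.        , 473.1087589 , 207.37737583],
       [  0.        ,   0.        ,   1.        ]]), 'rvec': array([ 2.14656102, -0.10405733,  0.0531604 ]), 'tvec': array([-0.51781423,  0.0680271 ,  1.15653807])}
```

View pics/top0.png

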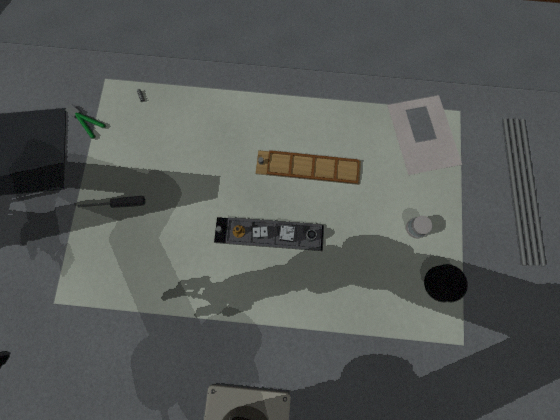

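View pics/side0.png

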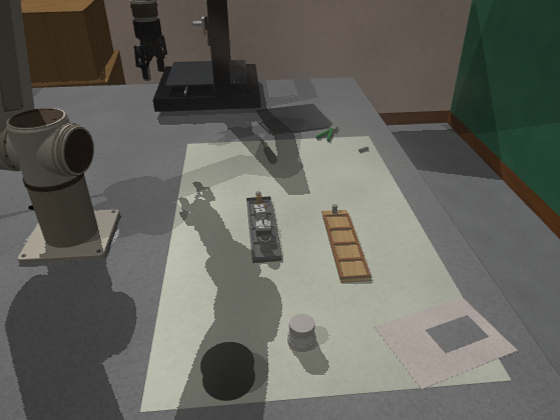

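```bash
cat > h.py <<'E'
import numpy as np,cv2
def load(n):
    z=np.load(n+".npz");return z['p'],z['d'],z['mtx'],z['rvec'],z['tvec']
def proj(P,K,r,t): return cv2.projectPoints(np.array(P,float).reshape(-1,3),r,t,K,None)[0].reshape(-1,2)
def ray_z(uv,z,K,r,t):
    R=cv2.Rodrigues(r)[0];C=-R.T@t.reshape(3)
    uv=np.array(uv,float).reshape(-1,2)
    d=(R.T@np.linalg.inv(K)@np.c_[uv,np.ones(len(uv))].T).T
    return C+d*((z-C[2])/d[:,2])[:,None]
def cloud(d,K,r,t):
    R=cv2.Rodrigues(r)[0];v,u=np.mgrid[:d.shape[0],:d.shape[1]]
    c=np.stack([(u-K[0,2])/K[0,0]*d,(v-K[1,2])/K[1,1]*d,d],-1)
    return (c-t.reshape(3))@R
def grab(n,name):
    from workcell import vision
    m=vision.camera_model(n);p,d=vision.camera(n)
    np.savez(name+".npz",p=p,d=d,**{k:np.array(v) for k,v in m.items()})
    return p,d
E
python3 - <<'E'
from h import *
p,d,K,r,t=load("top0")
R=cv2.Rodrigues(r)[0];print("C",-R.T@t)
print(proj([[0,0,0],[.17,.47,.3],[.17,.47,.2]],K,r,t))
c=p[140:260,200:370,::-1];cv2.imwrite("pics/c0.png",cv2.resize(c,None,fx=4.7,fy=4.7,interpolation=cv2.INTER_CUBIC))
X=cloud(d,K,r,t)
for uv in [(240,232),(218,230),(264,161),(310,235),(430,226),(447,283),(330,130),(312,168)]:print(uv,X[uv[1],uv[0]].round(4))
E
```

```text
C [ 0.29894164 -0.03813097  0.9628293 ]
[[ 2.44617597e+02  4.33724172e+02]
 [-4.24821776e+01  3.50522952e+02]
 [ 2.56344555e-01  3.43838032e+02]]
(240, 232) [0.4563 0.0629 0.0302]
(218, 230) [0.4564 0.1183 0.0275]
(264, 161) [0.6592 0.0252 0.0007]
(310, 235) [ 0.4638 -0.1098  0.0419]
(430, 226) [ 0.5135 -0.3997  0.0496]
(447, 283) [ 0.3806 -0.4442  0.0406]
(330, 130) [ 7.669e-01 -1.452e-01  4.000e-04]
(312, 168) [ 0.6484 -0.1037  0.0112]
```

View pics/c0.png

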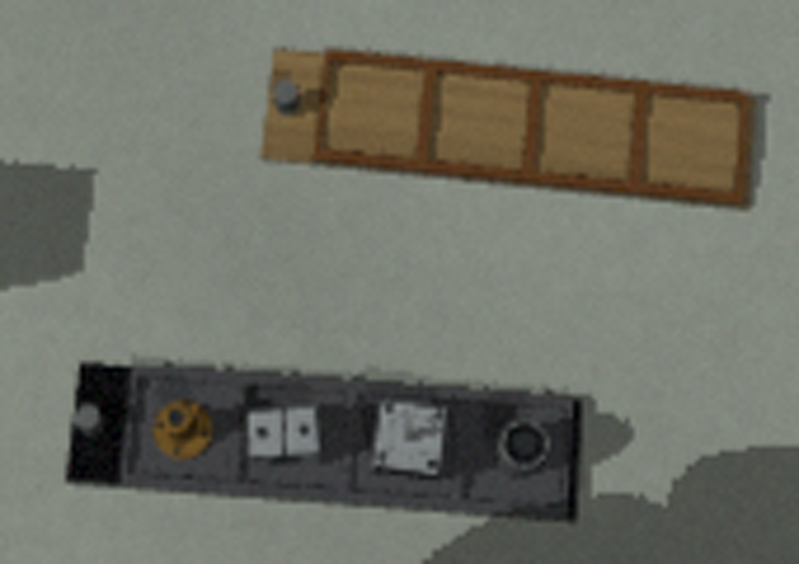

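```bash
cat > fit.py <<'E'
from h import *
from scipy.optimize import least_squares
p,d,K,r,t=load("top0")
c2=lambda q:np.array([[(x+.5)/4.7-.5+200,(y+.5)/4.7-.5+140] for x,y in q])
def fit(px,obj):
    f=lambda s:(proj(np.c_[obj[:,0]*np.cos(s[2])-obj[:,1]*np.sin(s[2])+s[0],obj[:,0]*np.sin(s[2])+obj[:,1]*np.cos(s[2])+s[1],obj[:,2]],K,r,t)-px).ravel()
    s=least_squares(f,[.55,0,0]);return s.x,np.abs(s.fun).max()
E=c2([(286,92),(327,51),(317,162),(751,92),(749,207)])
O=np.array([[0,139,26],[33,120,12],[-33,120,12],[33,-120,12],[-33,-120,12]])/1e3
e,re=fit(E,O)
F=c2([(86,415),(81,364),(67,483),(134,366),(122,488),(583,398),(578,521)])
O2=np.array([[0,139,26],[33,156,4],[-33,156,4],[33,120,12],[-33,120,12],[33,-120,12],[-33,-120,12]])/1e3
f,rf=fit(F,O2)
print(e,re,f,rf)
X=cloud(d,K,r,t)
def inv(s,P): 
    q=P[...,:2]-s[:2];c,n=np.cos(s[2]),np.sin(s[2]);return np.stack([q[...,0]*c+q[...,1]*n,-q[...,0]*n+q[...,1]*c],-1)
# parts from heights
L=inv(f,X)
for y0 in (90,30,-30,-90):
    m=(abs(L[...,0])<.03)&(abs(L[...,1]-y0/1e3)<.03)&(X[...,2]>.03)
    v,u=np.nonzero(m);print(y0,m.sum(),np.c_[L,X[...,2:]][m].min(0).round(4),np.c_[L,X[...,2:]][m].max(0).round(4),L[m].mean(0).round(4)) if 0 else print(y0,m.sum(),L[m].min(0).round(4),L[m].max(0).round(4),L[m].mean(0).round(4),X[m][:,2].max().round(4))
for s,nm in((e,'E'),(f,'F')):
    L2=inv(s,X);
    m=(abs(L2[...,0])<.03)&(abs(L2[...,1]-.139)<.015)&(X[...,2]>.018);print(nm,L2[m].mean(0),X[m][:,2].max())
    m=(X[...,2]>.006)&(X[...,2]<.016)&(abs(L2[...,0])<.04)&(L2[...,1]<.13)&(L2[...,1]>-.13);print(L2[m].min(0),L2[m].max(0),X[m][:,2].mean())
top=c2([(182,410),(264,432),(302,430),(412,437),(525,445)])
img=p[140:260,200:370,::-1].copy();img=cv2.resize(img,None,fx=4.7,fy=4.7,interpolation=cv2.INTER_CUBIC)
def W(s,o): 
    o=np.array(o,float)/1e3;return np.c_[o[:,0]*np.cos(s[2])-o[:,1]*np.sin(s[2])+s[0],o[:,0]*np.sin(s[2])+o[:,1]*np.cos(s[2])+s[1],o[:,2]]
for s in(e,f):
  for y0 in(90,30,-30,-90):
    q=W(s,[[a,y0+b,12] for a,b in((27,27),(27,-27),(-27,-27),(-27,27))]);uv=(proj(q,K,r,t)+.5-[200,140])*4.7-.5
    cv2.polylines(img,[uv.round().astype(int)],True,(0,0,255),1)
cv2.imwrite("pics/fit.png",img)
np.savez("poses.npz",e=e,f=f)
E
python3 fit.py
```

```text
[ 0.65219052 -0.10709702 -0.00601573] 0.8182503751686454 [ 0.46385284 -0.02387577  0.02212759] 1.6966585900371456
90 37 [-0.008   0.0859] [0.0065 0.0989] [-0.0016  0.0923] 0.051
30 158 [-0.0168  0.0188] [0.0097 0.0547] [-0.0039  0.0368] 0.0473
-30 207 [-0.0186 -0.0464] [ 0.0182 -0.0107] [-0.0013 -0.029 ] 0.0606
-90 92 [-0.0124 -0.1004] [ 0.0115 -0.076 ] [-0.001  -0.0882] 0.0469
E [-0.00016882  0.14045482] 0.028101706790951086
[-0.03459525 -0.12279256] [0.03527857 0.12683685] 0.00925599170287983
F [1.05398085e-04 1.42272951e-01] 0.029813742091375044
[-0.03282159 -0.12015139] [0.03376793 0.1270618 ] 0.009624135317157894
```

View pics/fit.png

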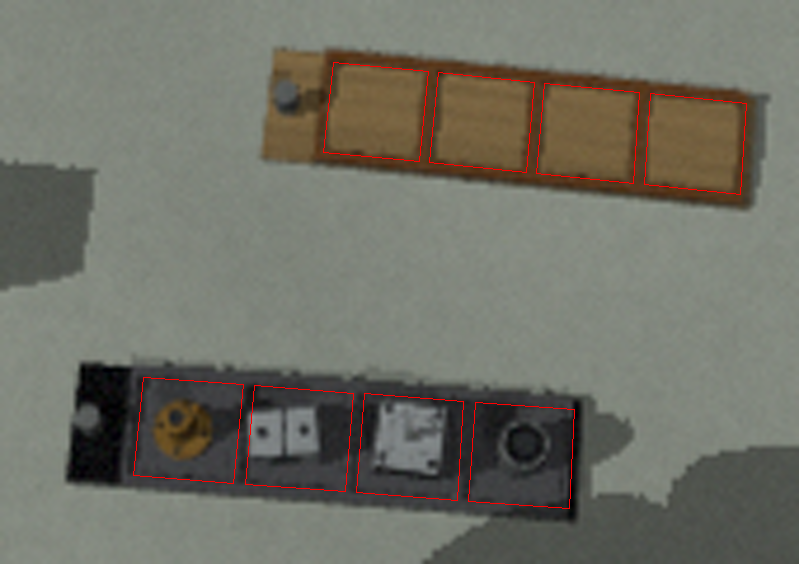

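```bash
cat > plan.py <<'E'
import numpy as np,sys
from scipy.spatial.transform import Rotation as Ro
# plan.py x y z yawdeg grip ; prints rows from the present pose
def plan(x,y,z,yaw,g,n=None):
    from workcell import bot
    o=bot.get_obs();R=Ro.from_quat(o['tool_rot']).as_matrix();p=np.array(o['eef_pos'])
    y0=np.degrees(np.arctan2(R[1,0],R[0,0]));dy=-(yaw-y0)
    D=np.array([x,y,z])-p
    N=n or int(max(np.ceil(np.linalg.norm(D)/.040),np.ceil(abs(dy)/7.0),1))
    print("from",p.round(4),"yaw",y0.round(2),"tiltz",R[:,2].round(4),"N",N,"clock",round(o['clock'],2),"w",round(o['grip_width'],4))
    rows=[]
    for i in range(N):
        a=np.radians(y0-dy/N*i)
        d=D/N;r=[d[0]*np.cos(a)+d[1]*np.sin(a),d[0]*np.sin(a)-d[1]*np.cos(a),-d[2]]
        rows.append([round(v,4) for v in r]+[0,0,round(dy/N,2),g])
    for k in range(0,N,8): print(", ".join(str(float(v)) for q in rows[k:k+8] for v in q).replace(".0,",",")); print()
if __name__=="__main__": plan(*map(float,sys.argv[1:6]),n=int(sys.argv[6]) if len(sys.argv)>6 else None)
E
python3 plan.py 0.43 -0.03 0.30 1.3 -1
python3 - <<'E'
from h import *
from workcell import bot,vision
o=bot.get_obs();m=vision.camera_model("wrist");print(m)
R=cv2.Rodrigues(np.array(m['rvec']))[0];C=-R.T@np.array(m['tvec']).ravel();print(C,R[2], C-o['eef_pos'])
from scipy.spatial.transform import Rotation as Ro
T=Ro.from_quat(o['tool_rot']).as_matrix();print(T.T@(C-o['eef_pos']),T.T@R[2],T.T@R[0])
E
```

```text
from [0.1717 0.4691 0.3031] yaw 69.9 tiltz [-7.0e-04 -1.7e-03 -1.0e+00] N 15 clock 0.1 w 0.0852
-0.0253, 0.0276, 0.0002, 0, 0, 4.57, -1, -0.023, 0.0295, 0.0002, 0, 0, 4.57, -1, -0.0206, 0.0313, 0.0002, 0, 0, 4.57, -1, -0.0181, 0.0328, 0.0002, 0, 0, 4.57, -1, -0.0154, 0.0342, 0.0002, 0, 0, 4.57, -1, -0.0126, 0.0353, 0.0002, 0, 0, 4.57, -1, -0.0098, 0.0362, 0.0002, 0, 0, 4.57, -1, -0.0068, 0.0368, 0.0002, 0, 0, 4.57, -1.0

-0.0039, 0.0373, 0.0002, 0, 0, 4.57, -1, -0.0009, 0.0375, 0.0002, 0, 0, 4.57, -1, 0.0021, 0.0374, 0.0002, 0, 0, 4.57, -1, 0.0051, 0.0371, 0.0002, 0, 0, 4.57, -1, 0.008, 0.0366, 0.0002, 0, 0, 4.57, -1, 0.0109, 0.0358, 0.0002, 0, 0, 4.57, -1, 0.0137, 0.0349, 0.0002, 0, 0, 4.57, -1.0

{'mtx': array([[343.3959659 ,   0.        , 281.35233953],
       [  0.        , 343.3959659 , 211.74224745],
       [  0.        ,   0.        ,   1.        ]]), 'rvec': array([-2.382972  , -1.66607299, -0.2266158 ]), 'tvec': array([-0.49851921, -0.03498093,  0.37996244])}
[0.10684476 0.4926082  0.37421637] [ 0.25290565 -0.09474761 -0.96284039] [-0.06484137  0.02346265  0.07110387]
[-0.00038148 -0.0689567  -0.07110195] [-2.88226033e-04  2.70081935e-01  9.62837299e-01] [ 9.99999949e-01 -5.25365073e-05  3.14087521e-04]
```

Request:
drive_tool(steps=[-0.0253, 0.0276, 0, 0, 0, 4.57, -1, -0.023, 0.0295, 0, 0, 0, 4.57, -1, -0.0206, 0.0313, 0, 0, 0, 4.57, -1, -0.0181, 0.0328, 0, 0, 0, 4.57, -1, -0.0154, 0.0342, 0, 0, 0, 4.57, -1, -0.0126, 0.0353, 0, 0, 0, 4.57, -1, -0.0098, 0.0362, 0, 0, 0, 4.57, -1, -0.0068, 0.0368, 0, 0, 0, 4.57, -1])

```text
clock: 0.77
eef_pos: [0.3097, 0.2016, 0.3037]
tool_rot: [0.958, 0.285, -0.0, 0.0]
ft_force: [0.9, 0.3, 0.4]
grip_width: 0.0853
```

Request:
drive_tool(steps=[-0.0039, 0.0373, 0, 0, 0, 4.57, -1, -0.0009, 0.0375, 0, 0, 0, 4.57, -1, 0.0021, 0.0374, 0, 0, 0, 4.57, -1, 0.0051, 0.0371, 0, 0, 0, 4.57, -1, 0.008, 0.0366, 0, 0, 0, 4.57, -1, 0.0109, 0.0358, 0, 0, 0, 4.57, -1, 0.0137, 0.0349, 0, 0, 0, 4.57, -1, 0, 0, 0, 0, 0, 0, -1])

```text
clock: 1.43
eef_pos: [0.4326, -0.0343, 0.3034]
tool_rot: [1.0, 0.007, 0.001, 0.001]
ft_force: [1.4, 0.7, 0.2]
grip_width: 0.0853
```

```bash
python3 - <<'E'
from h import *
from workcell import bot
o=bot.get_obs();print(o['eef_pos'],o['clock'])
p,d=grab("wrist","w1");cv2.imwrite("pics/w1.png",p[:,:,::-1])
E
```

```text
[ 0.43263827 -0.03434858  0.30342317] 1.4333
```

View pics/w1.png

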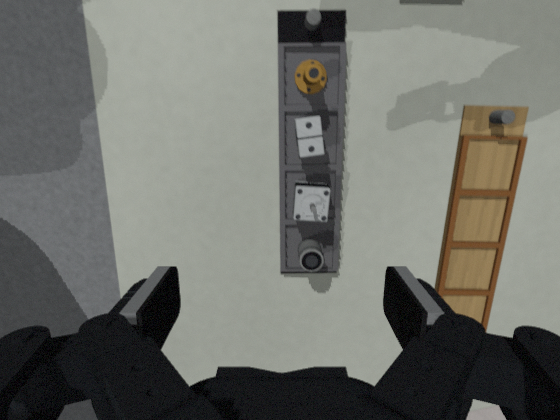

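```bash
python3 - <<'E'
from h import *
p=load("w1")[0][:,:,::-1]
a=p[5:145,265:360];b=p[105:285,265:360];c=p[90:335,430:540]
cv2.imwrite("pics/a.png",cv2.resize(a,None,fx=4,fy=4,interpolation=cv2.INTER_CUBIC))
cv2.imwrite("pics/b.png",cv2.resize(b[:150+30],None,fx=3.3,fy=3.3,interpolation=cv2.INTER_CUBIC))
cv2.imwrite("pics/c.png",cv2.resize(c,None,fx=2.4,fy=2.4,interpolation=cv2.INTER_CUBIC))
E
```

```text
(no output)
```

View pics/a.png

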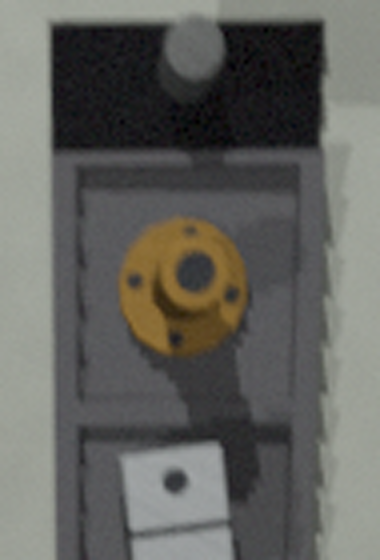

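View pics/b.png

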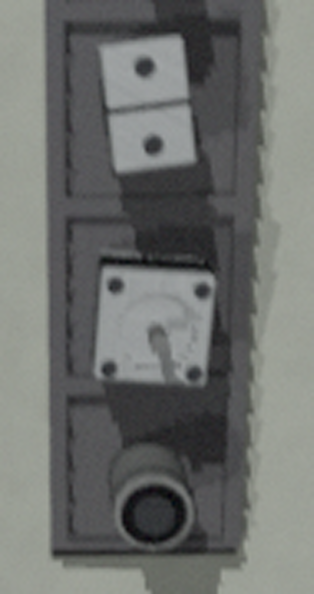

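View pics/c.png

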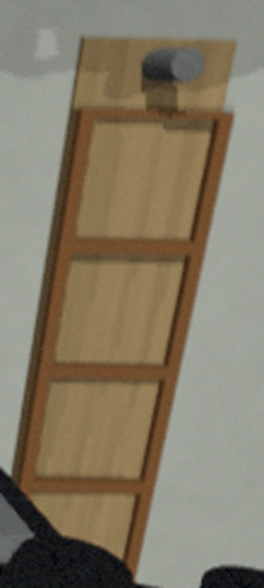

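```bash
cat > m1.py <<'E'
from h import *
from scipy.optimize import least_squares
p,d,K,r,t=load("w1")
def C(q,s,o): return (np.array(q,float)+.5)/s-.5+np.array(o)
A=lambda *q:C(q,4,(265,5));B=lambda *q:C(q,3.3,(265,105));Cc=lambda *q:C(q,2.4,(430,90))
def fit(px,obj):
    f=lambda s:(proj(np.c_[obj[:,0]*np.cos(s[2])-obj[:,1]*np.sin(s[2])+s[0],obj[:,0]*np.sin(s[2])+obj[:,1]*np.cos(s[2])+s[1],obj[:,2]],K,r,t)-px).ravel()
    s=least_squares(f,[.55,0,0]);return s.x,s.fun.round(1)
F=fit(np.r_[A((195,47),(53,150),(325,150)),B((53,550),(240,550))],np.array([[0,139,26],[-33,120,12],[33,120,12],[-33,-120,12],[33,-120,12]])/1e3)
E=fit(Cc((186,66),(77,110),(232,113),(92,121),(216,126),(190,240),(76,240),(22,490),(148,490)),np.array([[0,139,26],[-33,120,12],[33,120,12],[-27,117,12],[27,117,12],[27,63,12],[-27,63,12],[-33,-60,12],[33,-60,12]])/1e3)
print("F",F,"E",E)
def inv(s,P):
    q=P[...,:2]-s[:2];c,n=np.cos(s[2]),np.sin(s[2]);return np.stack([q[...,0]*c+q[...,1]*n,-q[...,0]*n+q[...,1]*c],-1)
bl=ray_z(B((100,44),(182,34),(196,163),(116,173)),.044,K,r,t)
mo=ray_z(B((101,265),(216,270),(209,385),(94,380)),.042,K,r,t)
print("edges",[np.linalg.norm(x-np.roll(x,1,0),axis=1).round(4) for x in(bl,mo)])
def yw(q): 
    e=(q[1]+q[2]-q[0]-q[3]); return np.degrees(np.arctan2(e[1],e[0]))
nt=ray_z(A((196,272)),.046,K,r,t)[0];nf=ray_z(A((184,287)),.013,K,r,t)[0];be=ray_z(B((152,510)),.044,K,r,t)[0]
for n,q,a in(("nut",nt,0),("nutfl",nf,0),("block",bl.mean(0),yw(bl)),("motor",mo.mean(0),yw(mo)),("bearing",be,0)): print(n,q.round(4),round(a,2),inv(F[0],q).round(4))
X=cloud(d,K,r,t)
m=lambda c:X[int(c[1]),int(c[0])].round(4)
print("depth pts", m(A((184,250))[0]),m(B((150,60))[0]),m(B((120,350))[0]),m(B((190,510))[0]))
for nm,s in(("F",F[0]),("E",E[0])):
    for y0 in(90,30,-30,-90):print(nm,y0,(s[0]-y0/1e3*np.sin(s[2])).round(4),(s[1]+y0/1e3*np.cos(s[2])).round(4),np.degrees(s[2]).round(2))
E
python3 m1.py
```

```text
F (array([ 0.46265505, -0.01896784,  0.02397461]), array([ 0.1,  0.1, -0.3,  0.8,  0.3,  0. , -0.4, -0.3,  0.2, -0.9])) E (array([ 0.65103851, -0.10519836, -0.00747318]), array([-0.4,  0.7,  1. ,  0.6, -0. ,  0.7,  0. , -0.9,  0.3, -1.9,  0.5,
        1.6, -1.8,  0.6, -1.5, -1.3,  1.9, -0.3]))
edges [array([0.0364, 0.0231, 0.0363, 0.0233]), array([0.0359, 0.0344, 0.036 , 0.0354])]
nut [0.4596 0.0703 0.046 ] 0 [-0.0009  0.0893]
nutfl [0.4596 0.0704 0.013 ] 0 [-0.0009  0.0894]
block [0.4582 0.0146 0.044 ] 7.7 [-0.0036  0.0336]
motor [ 0.4627 -0.0511  0.042 ] -1.78 [-0.0007 -0.0321]
bearing [ 0.4639 -0.1105  0.044 ] 0 [-0.001  -0.0916]
depth pts [0.4561 0.0748 0.0466] [0.4581 0.0276 0.043 ] [ 0.4523 -0.0578  0.043 ] [ 0.4755 -0.1099  0.0446]
F 90 0.4605 0.071 1.37
F 30 0.4619 0.011 1.37
F -30 0.4634 -0.049 1.37
F -90 0.4648 -0.1089 1.37
E 90 0.6517 -0.0152 -0.43
E 30 0.6513 -0.0752 -0.43
E -30 0.6508 -0.1352 -0.43
E -90 0.6504 -0.1952 -0.43
```

```bash
python3 plan.py 0.464 -0.1105 0.19 1.3 -1;python3 -c "
from workcell import bot;print(bot.tip_reach)"
```

```text
from [ 0.4312 -0.0322  0.3032] yaw 1.01 tiltz [-9.e-04 -2.e-04 -1.e+00] N 4 clock 1.48 w 0.0854
0.0079, 0.0197, 0.0283, 0, 0, -0.07, -1, 0.0078, 0.0197, 0.0283, 0, 0, -0.07, -1, 0.0078, 0.0197, 0.0283, 0, 0, -0.07, -1, 0.0078, 0.0198, 0.0283, 0, 0, -0.07, -1.0

0.0726
```

Request:
drive_tool(steps=[0.008, 0.02, 0.0283, 0, 0, 0, -1, 0.008, 0.02, 0.0283, 0, 0, 0, -1, 0.008, 0.02, 0.0283, 0, 0, 0, -1, 0.008, 0.02, 0.0283, 0, 0, 0, -1, 0, 0, 0, 0, 0, 0, -1, 0, 0, 0, 0, 0, 0, -1, 0, 0, 0, 0, 0, 0, -1])

```text
clock: 2.07
eef_pos: [0.464, -0.1076, 0.1911]
tool_rot: [1.0, 0.012, -0.0, -0.0]
ft_force: [0.2, -0.3, -0.1]
grip_width: 0.0853
```

```bash
python3 plan.py 0.464 -0.1105 0.090 1.3 -1
```

```text
from [ 0.464  -0.1076  0.1911] yaw 1.43 tiltz [-6.e-04  7.e-04 -1.e+00] N 3 clock 2.07 w 0.0853
-0, 0.001, 0.0337, 0, 0, 0.04, -1, -0, 0.001, 0.0337, 0, 0, 0.04, -1, -0, 0.001, 0.0337, 0, 0, 0.04, -1.0
```

Request:
drive_tool(steps=[0, 0.001, 0.0335, 0, 0, 0, -1, 0, 0.001, 0.0335, 0, 0, 0, -1, 0, 0.001, 0.0335, 0, 0, 0, -1, 0, 0, 0, 0, 0, 0, -1, 0, 0, 0, 0, 0, 0, -1, 0, 0, 0, 0, 0, 0, 1, 0, 0, 0, 0, 0, 0, 1, 0, 0, 0, 0, 0, 0, 1])

```text
clock: 2.73
eef_pos: [0.4661, -0.1118, 0.0927]
tool_rot: [1.0, 0.012, 0.002, 0.001]
ft_force: [0.7, 0.7, 0.3]
grip_width: 0.0515
```

Request:
drive_tool(steps=[0, 0, 0, 0, 0, 0, 1, 0, 0, 0, 0, 0, 0, 1, 0, 0, 0, 0, 0, 0, 1, 0, 0, 0, 0, 0, 0, 1])

```text
clock: 3.07
eef_pos: [0.4651, -0.1119, 0.0916]
tool_rot: [1.0, 0.012, 0.001, 0.0]
ft_force: [-0.8, -0.2, 7.0]
grip_width: 0.0239
```

```bash
cat > look.py <<'E'
from h import *
import sys
from workcell import bot
o=bot.get_obs();print(o['eef_pos'].round(4),o['ft_force'].round(2),round(o['grip_width'],4),round(o['clock'],2))
n=sys.argv[2] if len(sys.argv)>2 else "wrist"
p,d=grab(n,sys.argv[1]);cv2.imwrite(f"pics/{sys.argv[1]}.png",p[:,:,::-1])
E
python3 look.py w2
```

```text
[ 0.4651 -0.1119  0.0916] [-0.82 -0.17  6.99] 0.0239 3.07
```

View pics/w2.png

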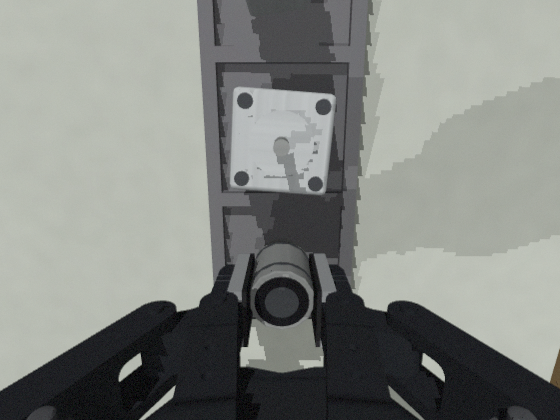

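Request:
drive_tool(steps=[0, 0, -0.015, 0, 0, 0, 1, 0, 0, -0.03, 0, 0, 0, 1, 0, 0, -0.03, 0, 0, 0, 1, 0, 0, 0, 0, 0, 0, 1])

```text
clock: 3.45
eef_pos: [0.4675, -0.1125, 0.1708]
tool_rot: [1.0, 0.012, 0.005, 0.001]
ft_force: [1.6, 0.5, -0.1]
grip_width: 0.0241
```

```bash
python3 plan.py 0.652 -0.016 0.168 -0.4 1
```

```text
from [ 0.4675 -0.1125  0.1708] yaw 1.34 tiltz [ 0.0099 -0.0024 -0.9999] N 6 clock 3.45 w 0.0241
0.0311, -0.0154, 0.0005, 0, 0, 0.29, 1, 0.031, -0.0155, 0.0005, 0, 0, 0.29, 1, 0.031, -0.0157, 0.0005, 0, 0, 0.29, 1, 0.0309, -0.0158, 0.0005, 0, 0, 0.29, 1, 0.0308, -0.016, 0.0005, 0, 0, 0.29, 1, 0.0307, -0.0161, 0.0005, 0, 0, 0.29, 1.0
```

Request:
drive_tool(steps=[0.031, -0.016, 0, 0, 0, 0.3, 1, 0.031, -0.016, 0, 0, 0, 0.3, 1, 0.031, -0.016, 0, 0, 0, 0.3, 1, 0.031, -0.016, 0, 0, 0, 0.3, 1, 0.031, -0.016, 0, 0, 0, 0.3, 1, 0.031, -0.016, 0, 0, 0, 0.3, 1, 0, 0, 0, 0, 0, 0, 1, 0, 0, 0, 0, 0, 0, 1])

```text
clock: 4.12
eef_pos: [0.6501, -0.0126, 0.1637]
tool_rot: [1.0, -0.003, -0.001, 0.0]
ft_force: [-0.7, -0.4, -0.0]
grip_width: 0.0242
```

```bash
python3 look.py w3; python3 plan.py 0.652 -0.016 0.093 -0.4 1
```

```text
[ 0.6501 -0.0126  0.1637] [-0.69 -0.4  -0.  ] 0.0242 4.12
from [ 0.6488 -0.0134  0.164 ] yaw -0.4 tiltz [-2.3e-03 -3.0e-04 -1.0e+00] N 2 clock 4.17 w 0.0238
0.0016, 0.0013, 0.0355, 0, 0, -0, 1, 0.0016, 0.0013, 0.0355, 0, 0, -0, 1.0
```

View pics/w3.png

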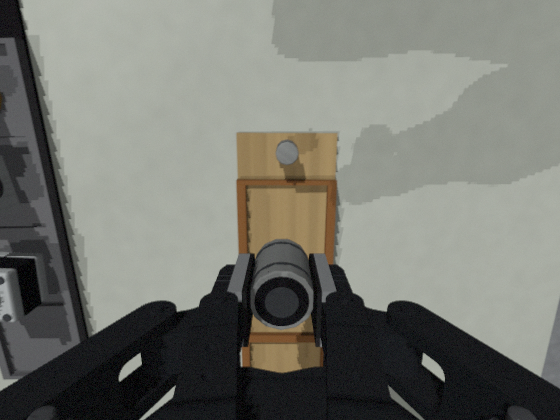

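```bash
python3 - <<'E'
from h import *
p,d,K,r,t=load("w3")
print(ray_z([(287,152)],.026,K,r,t).round(4), ray_z([(237,179),(336,179),(286,332.5),(286,346)],.012,K,r,t).round(4))
print("bearing top", ray_z([(280,298)],.044+.0725,K,r,t).round(4))
E
```

```text
[[0.653  0.0343 0.026 ]] [[ 0.6203  0.0155  0.012 ]
 [ 0.6853  0.0152  0.012 ]
 [ 0.6522 -0.1008  0.012 ]
 [ 0.6522 -0.1126  0.012 ]]
bearing top [[ 0.649  -0.012   0.1165]]
```

Request:
drive_tool(steps=[0.0015, 0.001, 0.03, 0, 0, 0, 1, 0.0015, 0.001, 0.03, 0, 0, 0, 1, 0, 0, 0.008, 0, 0, 0, 1, 0, 0, 0, 0, 0, 0, 1, 0, 0, 0, 0, 0, 0, 1])

```text
clock: 4.58
eef_pos: [0.6514, -0.0164, 0.0976]
tool_rot: [1.0, -0.004, -0.001, 0.0]
ft_force: [1.3, 0.7, -0.0]
grip_width: 0.0243
```

Request:
drive_tool(steps=[0, 0, 0.003, 0, 0, 0, 1, 0, 0, 0, 0, 0, 0, 1, 0, 0, 0, 0, 0, 0, 1])

```text
clock: 4.83
eef_pos: [0.653, -0.0158, 0.0959]
tool_rot: [1.0, -0.004, 0.001, 0.0]
ft_force: [-0.3, -1.5, -1.2]
grip_width: 0.0244
```

Request:
drive_tool(steps=[0, 0, 0.003, 0, 0, 0, 1, 0, 0, 0, 0, 0, 0, 1, 0, 0, 0, 0, 0, 0, 1])

```text
clock: 5.08
eef_pos: [0.6527, -0.0157, 0.0918]
tool_rot: [1.0, -0.004, 0.001, 0.0]
ft_force: [0.2, 0.5, 1.0]
grip_width: 0.0244
```

Request:
drive_tool(steps=[0, 0, 0, 0, 0, 0, -1, 0, 0, 0, 0, 0, 0, -1, 0, 0, 0, 0, 0, 0, -1, 0, 0, 0, 0, 0, 0, -1, 0, 0, 0, 0, 0, 0, -1, 0, 0, -0.03, 0, 0, 0, -1, 0, 0, -0.04, 0, 0, 0, -1, 0, 0, -0.02, 0, 0, 0, -1])

```text
clock: 5.75
eef_pos: [0.6534, -0.0158, 0.185]
tool_rot: [1.0, -0.004, 0.002, 0.0]
ft_force: [1.2, 0.1, 0.9]
grip_width: 0.0853
```

```bash
python3 look.py w4; python3 plan.py 0.4627 -0.0511 0.18 -1.8 -1
```

```text
[ 0.6534 -0.0158  0.185 ] [1.24 0.08 0.87] 0.0853 5.75
from [ 0.6554 -0.0158  0.1893] yaw -0.45 tiltz [ 1.160e-02 -3.000e-04 -9.999e-01] N 5 clock 5.8 w 0.0855
-0.0385, 0.0074, 0.0019, 0, 0, 0.27, -1, -0.0385, 0.0075, 0.0019, 0, 0, 0.27, -1, -0.0384, 0.0077, 0.0019, 0, 0, 0.27, -1, -0.0384, 0.0079, 0.0019, 0, 0, 0.27, -1, -0.0383, 0.0081, 0.0019, 0, 0, 0.27, -1.0
```

View pics/w4.png

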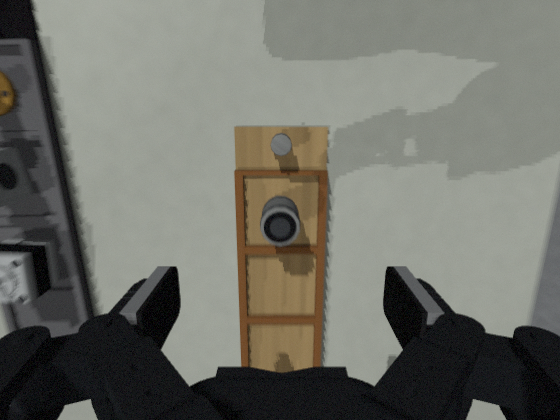

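Request:
drive_tool(steps=[-0.038, 0.0073, 0, 0, 0, 0.27, -1, -0.038, 0.0073, 0, 0, 0, 0.27, -1, -0.038, 0.0073, 0, 0, 0, 0.27, -1, -0.038, 0.0073, 0, 0, 0, 0.27, -1, -0.038, 0.0073, 0, 0, 0, 0.27, -1, 0, 0, 0, 0, 0, 0, -1, 0, 0, 0, 0, 0, 0, -1, 0, 0, 0, 0, 0, 0, -1])

```text
clock: 6.47
eef_pos: [0.4625, -0.0491, 0.1818]
tool_rot: [1.0, -0.016, 0.001, 0.0]
ft_force: [0.2, 1.2, 0.3]
grip_width: 0.0855
```

```bash
python3 plan.py 0.4627 -0.0511 0.088 -1.8 -1
```

```text
from [ 0.4625 -0.0491  0.1818] yaw -1.81 tiltz [ 2.5e-03 -1.0e-04 -1.0e+00] N 3 clock 6.47 w 0.0855
0.0001, 0.0007, 0.0313, 0, 0, -0, -1, 0.0001, 0.0007, 0.0313, 0, 0, -0, -1, 0.0001, 0.0007, 0.0313, 0, 0, -0, -1.0
```

Request:
drive_tool(steps=[0, 0.001, 0.031, 0, 0, 0, -1, 0, 0.001, 0.031, 0, 0, 0, -1, 0, 0, 0.031, 0, 0, 0, -1, 0, 0, 0, 0, 0, 0, -1, 0, 0, 0, 0, 0, 0, -1, 0, 0, 0, 0, 0, 0, 1, 0, 0, 0, 0, 0, 0, 1, 0, 0, 0, 0, 0, 0, 1])

```text
clock: 7.13
eef_pos: [0.4635, -0.0511, 0.0901]
tool_rot: [1.0, -0.016, 0.002, 0.0]
ft_force: [1.3, 0.8, 0.3]
grip_width: 0.0515
```

Request:
drive_tool(steps=[0, 0, 0, 0, 0, 0, 1, 0, 0, 0, 0, 0, 0, 1, 0, 0, 0, 0, 0, 0, 1])

```text
clock: 7.38
eef_pos: [0.4628, -0.0511, 0.0899]
tool_rot: [1.0, -0.016, 0.002, 0.0]
ft_force: [-0.1, -0.3, 5.4]
grip_width: 0.0338
```

Request:
drive_tool(steps=[0, 0, -0.015, 0, 0, 0, 1, 0, 0, -0.03, 0, 0, 0, 1, 0, 0, -0.035, 0, 0, 0, 1, 0, 0, 0, 0, 0, 0, 1, 0.038, 0.005, 0, 0, 0, -0.27, 1, 0.038, 0.005, 0, 0, 0, -0.27, 1, 0.038, 0.005, 0, 0, 0, -0.27, 1, 0.038, 0.005, 0, 0, 0, -0.27, 1])

```text
clock: 8.05
eef_pos: [0.6144, -0.0749, 0.1686]
tool_rot: [1.0, -0.006, 0.0, 0.0]
ft_force: [0.2, -0.4, -2.2]
grip_width: 0.0336
```

Request:
drive_tool(steps=[0.038, 0.004, 0, 0, 0, -0.27, 1, 0, 0, 0, 0, 0, 0, 1, 0, 0, 0, 0, 0, 0, 1, 0, 0, 0, 0, 0, 0, 1])

```text
clock: 8.38
eef_pos: [0.6501, -0.079, 0.167]
tool_rot: [1.0, -0.004, -0.001, -0.0]
ft_force: [-0.8, 0.0, -1.3]
grip_width: 0.034
```

```bash
python3 look.py w5; python3 plan.py 0.6525 -0.0755 0.098 -0.4 1
```

```text
[ 0.6501 -0.079   0.167 ] [-0.76  0.02 -1.29] 0.034 8.38
from [ 0.6497 -0.079   0.1677] yaw -0.45 tiltz [-2.1e-03  3.0e-04 -1.0e+00] N 2 clock 8.43 w 0.034
0.0014, -0.0017, 0.0349, 0, 0, -0.02, 1, 0.0014, -0.0017, 0.0349, 0, 0, -0.02, 1.0
```

View pics/w5.png

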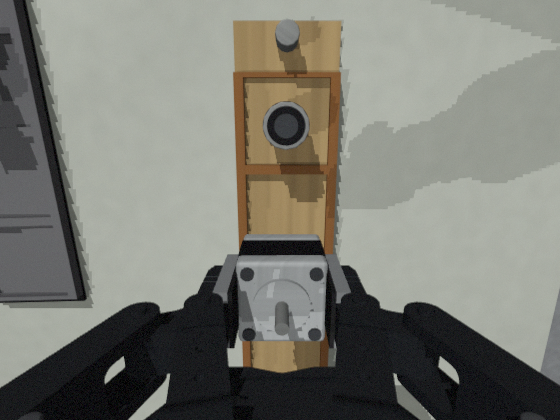

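Request:
drive_tool(steps=[0.0015, -0.0018, 0.03, 0, 0, 0, 1, 0.001, -0.0017, 0.03, 0, 0, 0, 1, 0, 0, 0.013, 0, 0, 0, 1, 0, 0, 0, 0, 0, 0, 1, 0, 0, 0, 0, 0, 0, 1, 0, 0, 0, 0, 0, 0, 1])

```text
clock: 8.93
eef_pos: [0.654, -0.0757, 0.0975]
tool_rot: [1.0, -0.004, 0.001, 0.0]
ft_force: [0.7, -0.2, -1.6]
grip_width: 0.034
```

Request:
drive_tool(steps=[0, 0, 0.003, 0, 0, 0, 1, 0, 0, 0.001, 0, 0, 0, 1, 0, 0, 0, 0, 0, 0, 1, 0, 0, 0, 0, 0, 0, 1])

```text
clock: 9.27
eef_pos: [0.6538, -0.0757, 0.0919]
tool_rot: [1.0, -0.004, 0.0, 0.0]
ft_force: [0.4, 1.1, -0.7]
grip_width: 0.0339
```

Request:
drive_tool(steps=[0, 0, 0.0015, 0, 0, 0, 1, 0, 0, 0, 0, 0, 0, 1, 0, 0, 0, 0, 0, 0, 1])

```text
clock: 9.52
eef_pos: [0.6539, -0.0757, 0.09]
tool_rot: [1.0, -0.004, 0.0, 0.0]
ft_force: [0.7, -0.4, 0.1]
grip_width: 0.0339
```

Request:
drive_tool(steps=[0, 0, 0, 0, 0, 0, -1, 0, 0, 0, 0, 0, 0, -1, 0, 0, 0, 0, 0, 0, -1, 0, 0, 0, 0, 0, 0, -1, 0, 0, 0, 0, 0, 0, -1, 0, 0, -0.03, 0, 0, 0, -1, 0, 0, -0.04, 0, 0, 0, -1, 0, 0, -0.02, 0, 0, 0, -1])

```text
clock: 10.18
eef_pos: [0.6547, -0.0758, 0.1836]
tool_rot: [1.0, -0.004, 0.002, 0.0]
ft_force: [1.4, -0.2, 1.4]
grip_width: 0.0853
```

```bash
python3 look.py w6; python3 plan.py 0.4582 0.0146 0.182 7.7 -1
```

```text
[ 0.6547 -0.0758  0.1836] [ 1.43 -0.19  1.36] 0.0853 10.18
from [ 0.6567 -0.076   0.188 ] yaw -0.45 tiltz [ 0.0117 -0.0013 -0.9999] N 6 clock 10.23 w 0.0855
-0.0332, -0.0148, 0.001, 0, 0, -1.36, -1, -0.0328, -0.0156, 0.001, 0, 0, -1.36, -1, -0.0325, -0.0164, 0.001, 0, 0, -1.36, -1, -0.0321, -0.0172, 0.001, 0, 0, -1.36, -1, -0.0317, -0.0179, 0.001, 0, 0, -1.36, -1, -0.0312, -0.0187, 0.001, 0, 0, -1.36, -1.0
```

View pics/w6.png

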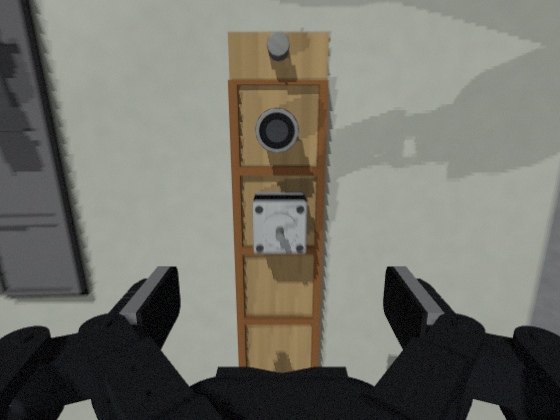

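Motor stands in bay 2 at about (280,225); bearing still upright at (277,130). On to the block.

Request:
drive_tool(steps=[-0.0328, -0.0148, 0, 0, 0, -1.36, -1, -0.0325, -0.0156, 0, 0, 0, -1.36, -1, -0.0322, -0.0164, 0, 0, 0, -1.36, -1, -0.0318, -0.0172, 0, 0, 0, -1.36, -1, -0.0313, -0.0178, 0, 0, 0, -1.36, -1, -0.0309, -0.0185, 0, 0, 0, -1.36, -1, 0, 0, 0, 0, 0, 0, -1, 0, 0, 0, 0, 0, 0, -1])

```text
clock: 10.9
eef_pos: [0.4549, 0.0153, 0.1796]
tool_rot: [0.998, 0.068, -0.001, 0.0]
ft_force: [0.8, 0.1, -0.0]
grip_width: 0.0852
```

```bash
python3 look.py w7;python3 plan.py 0.4582 0.0146 0.089 7.7 -1
```

```text
[0.4549 0.0153 0.1796] [ 0.75  0.12 -0.04] 0.0852 10.9
from [0.457  0.015  0.1801] yaw 7.75 tiltz [ 1.5e-03 -1.0e-04 -1.0e+00] N 3 clock 10.95 w 0.0853
0.0004, 0.0002, 0.0304, 0, 0, 0.02, -1, 0.0004, 0.0002, 0.0304, 0, 0, 0.02, -1, 0.0004, 0.0002, 0.0304, 0, 0, 0.02, -1.0
```

View pics/w7.png

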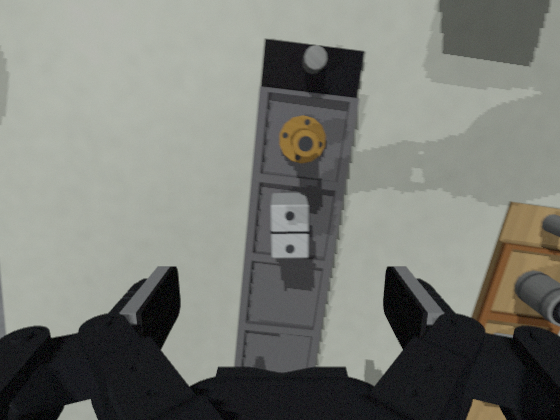

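```bash
python3 - <<'E'
from h import *
p,d,K,r,t=load("w7")
q=ray_z([(271,206),(308,206),(310,258),(272,258)],.044,K,r,t);print(q.round(4),q.mean(0))
print(ray_z([(290,215),(290,249)],.044,K,r,t).mean(0),"nut",ray_z([(305,143)],.046,K,r,t))
E
```

```text
[[ 0.4458  0.0282  0.044 ]
 [ 0.4686  0.0314  0.044 ]
 [ 0.4753 -0.003   0.044 ]
 [ 0.4509 -0.0063  0.044 ]] [0.46015101 0.0125846  0.044     ]
[0.45995384 0.01277587 0.044     ] nut [[0.46064674 0.06935787 0.046     ]]
```

Request:
drive_tool(steps=[0.0005, 0.0005, 0.03, 0, 0, 0, -1, 0.0005, 0.0005, 0.03, 0, 0, 0, -1, 0, 0, 0.03, 0, 0, 0, -1, 0, 0, 0, 0, 0, 0, -1, 0, 0, 0, 0, 0, 0, -1, 0, 0, 0, 0, 0, 0, 1, 0, 0, 0, 0, 0, 0, 1, 0, 0, 0, 0, 0, 0, 1])

```text
clock: 11.62
eef_pos: [0.4599, 0.0138, 0.0915]
tool_rot: [0.998, 0.067, 0.002, 0.0]
ft_force: [-0.5, 0.4, -0.5]
grip_width: 0.0518
```

Request:
drive_tool(steps=[0, 0, 0, 0, 0, 0, 1, 0, 0, 0, 0, 0, 0, 1, 0, 0, 0, 0, 0, 0, 1, 0, 0, 0, 0, 0, 0, 1])

```text
clock: 11.95
eef_pos: [0.459, 0.0139, 0.0909]
tool_rot: [0.998, 0.067, 0.001, 0.0]
ft_force: [-0.6, 0.6, 5.5]
grip_width: 0.0228
```

Request:
drive_tool(steps=[0, 0, -0.015, 0, 0, 0, 1, 0, 0, -0.03, 0, 0, 0, 1, 0, 0, -0.035, 0, 0, 0, 1, 0, 0, 0, 0, 0, 0, 1, 0, 0, 0, 0, 0, 0, 1, 0, 0, 0, 0, 0, 0, 1])

```text
clock: 12.45
eef_pos: [0.4577, 0.0139, 0.1695]
tool_rot: [0.998, 0.067, -0.0, 0.0]
ft_force: [0.4, 0.4, -2.0]
grip_width: 0.0228
```

```bash
python3 plan.py 0.6525 -0.1355 0.169 -0.4 1
```

```text
from [0.4577 0.0139 0.1695] yaw 7.71 tiltz [-1.e-04 -0.e+00 -1.e+00] N 7 clock 12.45 w 0.0228
0.0247, 0.0249, 0.0001, 0, 0, 1.16, 1, 0.0252, 0.0244, 0.0001, 0, 0, 1.16, 1, 0.0257, 0.0239, 0.0001, 0, 0, 1.16, 1, 0.0262, 0.0233, 0.0001, 0, 0, 1.16, 1, 0.0266, 0.0228, 0.0001, 0, 0, 1.16, 1, 0.0271, 0.0223, 0.0001, 0, 0, 1.16, 1, 0.0275, 0.0217, 0.0001, 0, 0, 1.16, 1.0
```

Request:
drive_tool(steps=[0.0247, 0.0249, 0, 0, 0, 1.16, 1, 0.0252, 0.0244, 0, 0, 0, 1.16, 1, 0.0257, 0.0239, 0, 0, 0, 1.16, 1, 0.0262, 0.0233, 0, 0, 0, 1.16, 1, 0.0266, 0.0228, 0, 0, 0, 1.16, 1, 0.0271, 0.0223, 0, 0, 0, 1.16, 1, 0.0275, 0.0217, 0, 0, 0, 1.16, 1, 0, 0, 0, 0, 0, 0, 1])

```text
clock: 13.12
eef_pos: [0.6559, -0.1397, 0.1653]
tool_rot: [1.0, -0.006, -0.0, 0.001]
ft_force: [1.3, 0.3, -0.9]
grip_width: 0.0229
```

Request:
drive_tool(steps=[0, 0, 0, 0, 0, 0, 1, 0, 0, 0, 0, 0, 0, 1, 0, 0, 0, 0, 0, 0, 1])

```text
clock: 13.37
eef_pos: [0.6513, -0.1347, 0.1685]
tool_rot: [1.0, -0.003, -0.002, -0.0]
ft_force: [-1.2, -0.1, -0.7]
grip_width: 0.0226
```

```bash
python3 look.py w8;python3 plan.py 0.6525 -0.1355 0.096 -0.4 1
```

```text
[ 0.6513 -0.1347  0.1685] [-1.16 -0.07 -0.72] 0.0226 13.37
from [ 0.6516 -0.1346  0.1692] yaw -0.35 tiltz [-2.e-03  6.e-04 -1.e+00] N 2 clock 13.42 w 0.0232
0.0005, 0.0005, 0.0366, 0, 0, 0.03, 1, 0.0005, 0.0005, 0.0366, 0, 0, 0.03, 1.0
```

View pics/w8.png

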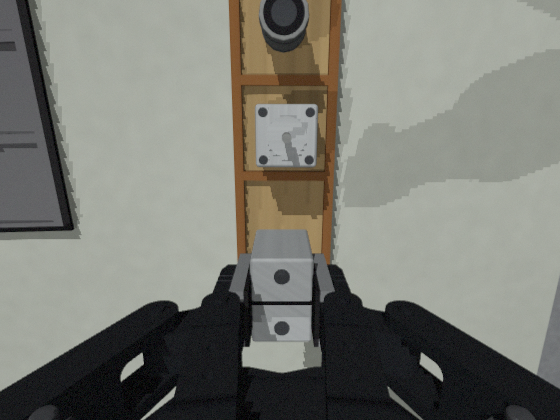

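Request:
drive_tool(steps=[0.0005, 0.0005, 0.03, 0, 0, 0, 1, 0.0005, 0, 0.03, 0, 0, 0, 1, 0, 0, 0.014, 0, 0, 0, 1, 0, 0, 0, 0, 0, 0, 1, 0, 0, 0, 0, 0, 0, 1, 0, 0, 0, 0, 0, 0, 1, 0, 0, 0.002, 0, 0, 0, 1, 0, 0, 0, 0, 0, 0, 1])

```text
clock: 14.08
eef_pos: [0.6545, -0.1361, 0.0952]
tool_rot: [1.0, -0.003, 0.001, 0.0]
ft_force: [-0.2, 0.6, -1.6]
grip_width: 0.0232
```

Request:
drive_tool(steps=[0, 0, 0.002, 0, 0, 0, 1, 0, 0, 0, 0, 0, 0, 1, 0, 0, 0.001, 0, 0, 0, 1, 0, 0, 0, 0, 0, 0, 1, 0, 0, 0, 0, 0, 0, 1])

```text
clock: 14.5
eef_pos: [0.654, -0.1362, 0.0909]
tool_rot: [1.0, -0.004, 0.0, 0.0]
ft_force: [0.4, -0.5, 0.7]
grip_width: 0.0236
```

Contact; release and go up.

Request:
drive_tool(steps=[0, 0, 0, 0, 0, 0, -1, 0, 0, 0, 0, 0, 0, -1, 0, 0, 0, 0, 0, 0, -1, 0, 0, 0, 0, 0, 0, -1, 0, 0, 0, 0, 0, 0, -1, 0, 0, -0.03, 0, 0, 0, -1, 0, 0, -0.04, 0, 0, 0, -1, 0, 0, -0.02, 0, 0, 0, -1])

```text
clock: 15.17
eef_pos: [0.655, -0.1363, 0.1846]
tool_rot: [1.0, -0.004, 0.002, 0.0]
ft_force: [1.3, -0.3, 1.5]
grip_width: 0.0852
```

Request:
drive_tool(steps=[0, 0, 0, 0, 0, 0, -1, 0, 0, 0, 0, 0, 0, -1])

```text
clock: 15.33
eef_pos: [0.6549, -0.1363, 0.183]
tool_rot: [1.0, -0.004, 0.002, 0.0]
ft_force: [-0.4, 0.4, -1.4]
grip_width: 0.0852
```

```bash
python3 look.py w9; python3 plan.py 0.46 0.0700 0.182 1.4 -1
```

```text
[ 0.6549 -0.1363  0.183 ] [-0.39  0.36 -1.43] 0.0852 15.33
from [ 0.6538 -0.1361  0.1809] yaw -0.41 tiltz [ 6.e-04 -1.e-04 -1.e+00] N 8 clock 15.38 w 0.0856
-0.0244, -0.0256, -0.0001, 0, 0, -0.23, -1, -0.0243, -0.0257, -0.0001, 0, 0, -0.23, -1, -0.0242, -0.0258, -0.0001, 0, 0, -0.23, -1, -0.0241, -0.0259, -0.0001, 0, 0, -0.23, -1, -0.024, -0.026, -0.0001, 0, 0, -0.23, -1, -0.0239, -0.0261, -0.0001, 0, 0, -0.23, -1, -0.0238, -0.0262, -0.0001, 0, 0, -0.23, -1, -0.0237, -0.0263, -0.0001, 0, 0, -0.23, -1.0
```

View pics/w9.png

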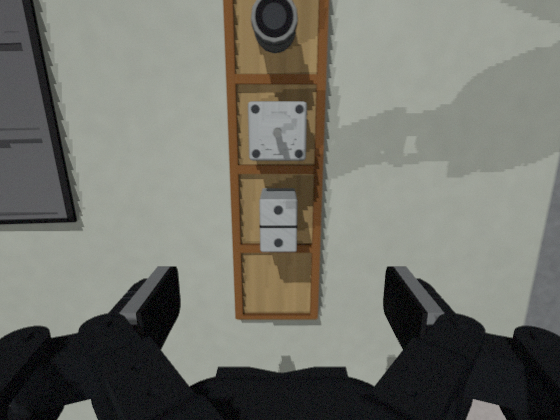

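Block upright in bay 3 at (278,225). Now the nut.

Request:
drive_tool(steps=[-0.0244, -0.0256, 0, 0, 0, -0.23, -1, -0.0243, -0.0257, 0, 0, 0, -0.23, -1, -0.0242, -0.0258, 0, 0, 0, -0.23, -1, -0.0241, -0.0259, 0, 0, 0, -0.23, -1, -0.024, -0.026, 0, 0, 0, -0.23, -1, -0.0239, -0.0261, 0, 0, 0, -0.23, -1, -0.0238, -0.0262, 0, 0, 0, -0.23, -1, -0.0237, -0.0263, 0, 0, 0, -0.23, -1])

```text
clock: 16.05
eef_pos: [0.4572, 0.0709, 0.1788]
tool_rot: [1.0, 0.012, -0.002, 0.0]
ft_force: [0.2, 0.5, 0.8]
grip_width: 0.0851
```

Request:
drive_tool(steps=[0, 0, 0, 0, 0, 0, -1, 0, 0, 0, 0, 0, 0, -1, 0, 0, 0, 0, 0, 0, -1])

```text
clock: 16.3
eef_pos: [0.4597, 0.0701, 0.1798]
tool_rot: [1.0, 0.013, -0.001, 0.0]
ft_force: [-0.3, -0.6, 0.1]
grip_width: 0.0853
```

```bash
python3 look.py w10;python3 plan.py 0.46 0.070 0.091 1.4 -1
```

```text
[0.4597 0.0701 0.1798] [-0.33 -0.63  0.08] 0.0853 16.3
from [0.4603 0.0698 0.1801] yaw 1.4 tiltz [-7.e-04 -4.e-04 -1.e+00] N 3 clock 16.35 w 0.0852
-0.0001, -0.0001, 0.0297, 0, 0, 0, -1, -0.0001, -0.0001, 0.0297, 0, 0, 0, -1, -0.0001, -0.0001, 0.0297, 0, 0, 0, -1.0
```

View pics/w10.png

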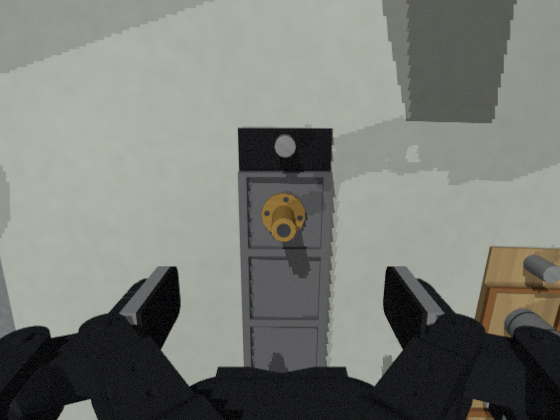

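Request:
drive_tool(steps=[0, 0, 0.03, 0, 0, 0, -1, 0, 0, 0.03, 0, 0, 0, -1, 0, 0, 0.029, 0, 0, 0, -1, 0, 0, 0, 0, 0, 0, -1, 0, 0, 0, 0, 0, 0, -1, 0, 0, 0, 0, 0, 0, 1, 0, 0, 0, 0, 0, 0, 1, 0, 0, 0, 0, 0, 0, 1])

```text
clock: 17.02
eef_pos: [0.4616, 0.0702, 0.0934]
tool_rot: [1.0, 0.012, 0.002, -0.0]
ft_force: [0.1, 0.3, 0.1]
grip_width: 0.0518
```

Request:
drive_tool(steps=[0, 0, 0, 0, 0, 0, 1, 0, 0, 0, 0, 0, 0, 1, 0, 0, 0, 0, 0, 0, 1, 0, 0, 0, 0, 0, 0, 1, 0, 0, 0, 0, 0, 0, 1])

```text
clock: 17.43
eef_pos: [0.4606, 0.0703, 0.0927]
tool_rot: [1.0, 0.013, 0.001, -0.0]
ft_force: [-1.0, -0.2, 5.1]
grip_width: 0.0142
```

Request:
drive_tool(steps=[0, 0, -0.015, 0, 0, 0, 1, 0, 0, -0.03, 0, 0, 0, 1, 0, 0, -0.035, 0, 0, 0, 1, 0, 0, 0, 0, 0, 0, 1, 0, 0, 0, 0, 0, 0, 1, 0, 0, 0, 0, 0, 0, 1])

```text
clock: 17.93
eef_pos: [0.4596, 0.0702, 0.1714]
tool_rot: [1.0, 0.013, -0.0, 0.0]
ft_force: [-0.8, 0.5, -0.5]
grip_width: 0.0142
```

```bash
python3 look.py w11; python3 plan.py 0.6525 -0.195 0.171 -0.4 1 8
```

```text
[0.4596 0.0702 0.1714] [-0.78  0.48 -0.5 ] 0.0142 17.93
from [0.459  0.0701 0.1707] yaw 1.44 tiltz [-2.1e-03 -3.0e-04 -1.0e+00] N 8 clock 17.98 w 0.0137
0.0233, 0.0337, -0, 0, 0, 0.23, 1, 0.0235, 0.0336, -0, 0, 0, 0.23, 1, 0.0236, 0.0335, -0, 0, 0, 0.23, 1, 0.0237, 0.0334, -0, 0, 0, 0.23, 1, 0.0239, 0.0334, -0, 0, 0, 0.23, 1, 0.024, 0.0333, -0, 0, 0, 0.23, 1, 0.0241, 0.0332, -0, 0, 0, 0.23, 1, 0.0243, 0.0331, -0, 0, 0, 0.23, 1.0
```

View pics/w11.png

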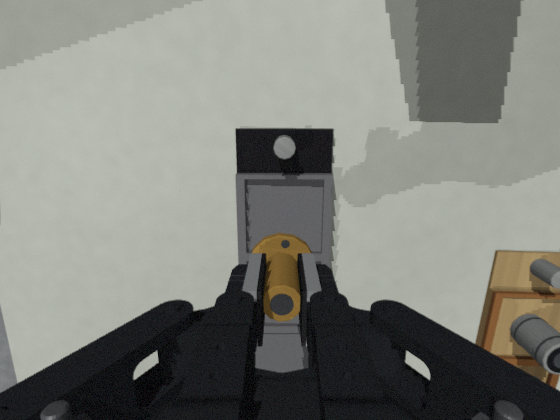

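Request:
drive_tool(steps=[0.0233, 0.0337, 0, 0, 0, 0.23, 1, 0.0235, 0.0336, 0, 0, 0, 0.23, 1, 0.0236, 0.0335, 0, 0, 0, 0.23, 1, 0.0237, 0.0334, 0, 0, 0, 0.23, 1, 0.0239, 0.0334, 0, 0, 0, 0.23, 1, 0.024, 0.0333, 0, 0, 0, 0.23, 1, 0.0241, 0.0332, 0, 0, 0, 0.23, 1, 0.0243, 0.0331, 0, 0, 0, 0.23, 1])

```text
clock: 18.65
eef_pos: [0.653, -0.1964, 0.1689]
tool_rot: [1.0, -0.004, -0.002, -0.001]
ft_force: [0.5, 0.2, -0.4]
grip_width: 0.0143
```

Request:
drive_tool(steps=[0, 0, 0, 0, 0, 0, 1, 0, 0, 0, 0, 0, 0, 1, 0, 0, 0, 0, 0, 0, 1, 0, 0, 0, 0, 0, 0, 1])

```text
clock: 18.98
eef_pos: [0.6521, -0.1936, 0.1704]
tool_rot: [1.0, -0.003, -0.002, -0.001]
ft_force: [-0.9, 0.5, -1.4]
grip_width: 0.0137
```

```bash
python3 look.py w12;python3 plan.py 0.6525 -0.1955 0.098 -0.4 1
```

```text
[ 0.6521 -0.1936  0.1704] [-0.86  0.55 -1.44] 0.0137 18.98
from [ 0.6524 -0.1935  0.1712] yaw -0.32 tiltz [-1.8e-03  7.0e-04 -1.0e+00] N 2 clock 19.03 w 0.014
0.0001, 0.001, 0.0366, 0, 0, 0.04, 1, 0.0001, 0.001, 0.0366, 0, 0, 0.04, 1.0
```

View pics/w12.png

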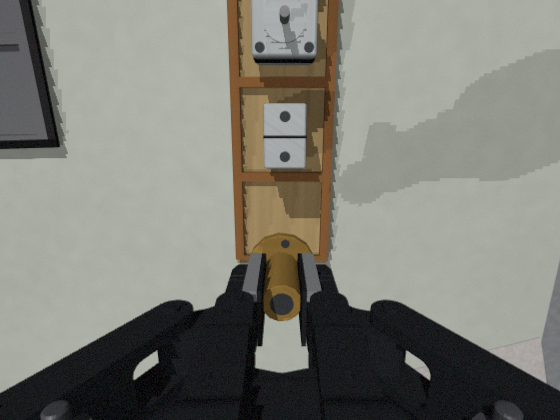

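Request:
drive_tool(steps=[0, 0.001, 0.03, 0, 0, 0, 1, 0, 0.001, 0.03, 0, 0, 0, 1, 0, 0, 0.014, 0, 0, 0, 1, 0, 0, 0, 0, 0, 0, 1, 0, 0, 0, 0, 0, 0, 1, 0, 0, 0.002, 0, 0, 0, 1, 0, 0, 0, 0, 0, 0, 1, 0, 0, 0, 0, 0, 0, 1])

```text
clock: 19.7
eef_pos: [0.6539, -0.1969, 0.0973]
tool_rot: [1.0, -0.003, 0.001, 0.0]
ft_force: [-0.4, 0.8, -0.4]
grip_width: 0.014
```

Request:
drive_tool(steps=[0, 0, 0.001, 0, 0, 0, 1, 0, 0, 0, 0, 0, 0, 1, 0, 0, 0, 0, 0, 0, 1])

```text
clock: 19.95
eef_pos: [0.6533, -0.197, 0.095]
tool_rot: [1.0, -0.004, 0.0, 0.0]
ft_force: [-0.1, -0.8, -0.9]
grip_width: 0.0138
```

Request:
drive_tool(steps=[0, -0.0005, 0.0015, 0, 0, 0, 1, 0, -0.0005, 0.001, 0, 0, 0, 1, 0, 0, 0, 0, 0, 0, 1, 0, 0, 0, 0, 0, 0, 1])

```text
clock: 20.28
eef_pos: [0.6535, -0.1963, 0.0928]
tool_rot: [1.0, -0.004, 0.0, 0.0]
ft_force: [-1.4, -1.4, 2.7]
grip_width: 0.0143
```

Contact. Release, up, and retreat so the cameras can see.

Request:
drive_tool(steps=[0, 0, 0, 0, 0, 0, -1, 0, 0, 0, 0, 0, 0, -1, 0, 0, 0, 0, 0, 0, -1, 0, 0, 0, 0, 0, 0, -1, 0, 0, 0, 0, 0, 0, -1, 0, 0, -0.03, 0, 0, 0, -1, 0, 0, -0.04, 0, 0, 0, -1, 0, 0, -0.04, 0, 0, 0, -1])

```text
clock: 20.95
eef_pos: [0.6522, -0.1956, 0.2015]
tool_rot: [1.0, -0.004, -0.002, -0.001]
ft_force: [2.3, 0.1, -0.2]
grip_width: 0.0852
```

Request:
drive_tool(steps=[-0.02, -0.025, -0.02, 0, 0, 0, -1, -0.02, -0.025, -0.02, 0, 0, 0, -1, -0.02, -0.025, -0.02, 0, 0, 0, -1, -0.02, -0.025, -0.02, 0, 0, 0, -1, 0, 0, 0, 0, 0, 0, -1, 0, 0, 0, 0, 0, 0, -1, 0, 0, 0, 0, 0, 0, -1])

```text
clock: 21.53
eef_pos: [0.5743, -0.0955, 0.2822]
tool_rot: [1.0, -0.003, 0.0, 0.0]
ft_force: [-0.2, -0.2, -0.8]
grip_width: 0.0851
```

```bash
python3 look.py w13; python3 look.py s13 side
```

```text
[ 0.5743 -0.0955  0.2822] [-0.2  -0.2  -0.78] 0.0851 21.53
[ 0.5742 -0.0959  0.2813] [0.14 0.51 0.51] 0.0853 21.58
```

View pics/w13.png

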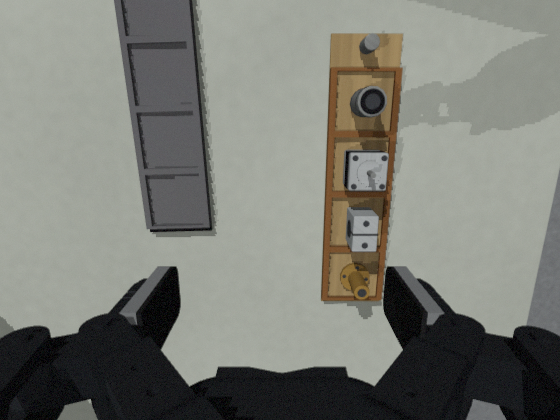

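View pics/s13.png

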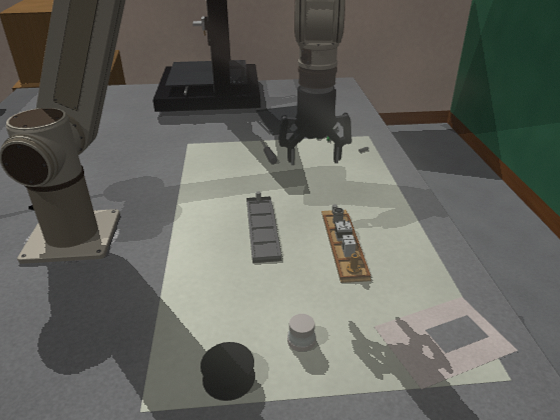

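```bash
python3 - <<'E'
from h import *
p,d,K,r,t=load("w13")
s=np.array([.6525,-.105,-.0075])
for n,uv,z in(("bearing",(371,101),.044),("motor",(367,171.5),.042),("block",(364,229),.044),("nut top",(362,293),.046),("nut fl",(354,278),.013),("pin",(370,43),.026)):
    q=ray_z([uv],z,K,r,t)[0];X=cloud(d,K,r,t)[round(uv[1]),round(uv[0])+ (6 if n!="pin" else 0)];dq=q[:2]-s[:2];c,k=np.cos(s[2]),np.sin(s[2])
    print(n,q[:2].round(4),"local mm",(1e3*np.array([dq[0]*c+dq[1]*k,-dq[0]*k+dq[1]*c])).round(1),"depth z",X[2].round(4))
a=load("top0")[0];
cv2.imwrite("pics/n13.png",cv2.resize(p[230:310,310:410,::-1],None,fx=6,fy=6,interpolation=cv2.INTER_CUBIC))
E
```

```text
bearing [ 0.6512 -0.0161] local mm [-2.  88.9] depth z 0.0466
motor [ 0.652  -0.0772] local mm [-0.8 27.8] depth z 0.0603
block [ 0.6519 -0.1318] local mm [ -0.4 -26.8] depth z 0.0464
nut top [ 0.6534 -0.1983] local mm [  1.6 -93.3] depth z 0.0469
nut fl [ 0.6521 -0.1984] local mm [  0.3 -93.4] depth z 0.0309
pin [0.6517 0.0326] local mm [ -1.8 137.6] depth z 0.0271
```

View pics/n13.png

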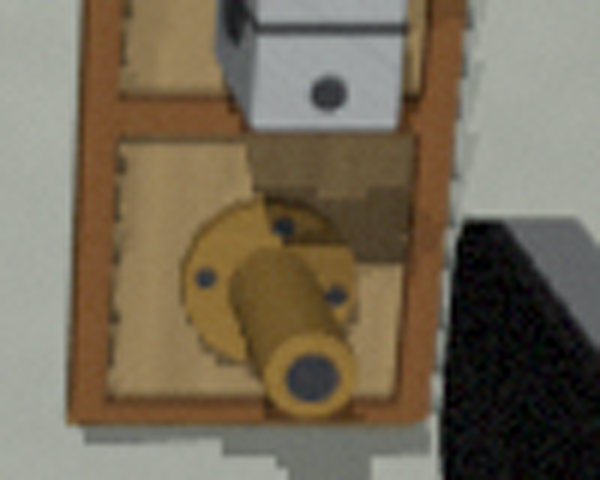

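```bash
python3 -c "
from workcell import bot,job_done
print(job_done())"
```

```text
the job is handed in; nothing more can be done
None
```

All four parts are in the empty rack in reverse order. From the pin outward they stand bearing, motor, block, nut. I handed the job in at about 21.6 s.

- **Placing:** In the last wrist image all four parts stand upright, each inside its own bay. Their measured centres are within about 4 mm of the bay centres, which leaves clearance to every wall. The depth readings at the part tops are 2 to 3 mm above nominal, about the same as before the move, so nothing sits on a rim.
- **Forces:** The highest wrist force I saw reported was about 7 N, while closing the gripper.
- **Bystanders:** The arm never went near the jar, screwdriver or spool. The last side image shows the jar and spool where they were; I didn't check the screwdriver's position again by measurement.
- **Disagreement:** With the bearing, nut and block gripped, the finger opening read 1 to 2 mm less than their true widths. The images showed each of them held properly, so I put this down to the reading.

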